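# Shut the knock drawer, then take up the portafilter and hold it level

## Robot

A 6-joint arm with a two-finger parallel gripper is mounted at the origin on the work surface. World frame = base frame: x ahead of the robot, y to its left, z up, the work surface at z = 0. Lengths are in m, angles in rad, forces in N, time in s.
With the tool pointing down it reaches from about 0.35 to 0.725 m from the base axis. Payload 4.3 kg.
Tool frame: the origin (TCP) lies at the very end of the fingers, on their centre line; the grasp point (between the pads) lies 19 mm behind it; z points along the fingers, y is the direction in which the jaws open and shut (so a half turn about z gives the same grasp; the last joint's range is limited). The gripper opens to 85 mm and grips with 20 to 120 N. Pads are 22 mm wide; open, the fingers measure 114 mm over their backs; the gripper's body (76 mm by 85 mm) begins 54 mm behind the grasp point. The pads swing forward as they close: fully open they stand 13 mm farther back than shut.
Start: joints at [1.039, 0.377, 0.081, 1.274, 0, 1.46], TCP at [0.235, 0.525, 0.231] pointing down, gripper open.
Joint ranges: [-2.72, 2.72], [-0.84, 1.66], [-1.02, 1.22], [-1.77, 2.12], [-1.37, 1.28], [-3.14, 3.14]. Speed limits (rad/s): [2.57, 2.57, 3.14, 3.14, 3.14, 3.14].

## Interface

Orientations are given as a unit quaternion [x, y, z, w].
In Python, from bench import env, move_gripper, kin, snapshot, camera_info gives the robot as it stands. The module is installed in compiled form; this text tells all that it offers. Calls block until the motion is done:
- env.reach(position, orientation): joint-space move of the TCP to a pose.
- env.move_straight(position, feed=0.15, orientation=None, force_limit=None): straight line of the TCP; orientation=None keeps the orientation; feed is the mean speed in m/s. With force_limit (N) it stops when the force on the tool has changed by that much, and returns True; else False.
- env.move_joints(angles): joint-space move.
- move_gripper(opening, grip_force=None): finger opening in m; grip_force is the grip in N (None keeps the last); returns when the fingers have stopped.
- env.sleep(seconds).
- kin.inverse_kinematics(position, orientation): joint angles nearest the present ones, or None.
- env.observe(): the state.
- snapshot(name): name is "scene" or "top" or "wrist"; returns (picture, depth): 384x512x3 uint8, red, green, blue; 384x512 float32, m along the optical axis (not along the pixel's ray), 0 where there is no reading.
- camera_info(name): a dict with "mtx" (3x3 intrinsics, pixels), "rvec" (rotation vector, rad) and "tvec" (3), from world to camera coordinates, as OpenCV has them. Camera axes: x right, y down, z forward; pixel columns grow to the right and rows downward; lengths in m; the calibration is good to about 2 mm. The wrist camera is an equidistant fisheye: a pixel r from the principal point sees the ray r / f radians off the axis. A picture is of the moment at which its call begins: read the wrist's pose just before it. camera_info takes no time and is no camera call; for the wrist camera it gives the pose at the moment of the call.
A pose or a line that the arm cannot do raises env.MotionError and nothing moves.
- env.job_done(): hands the job in, once; it reports no verdict.
The state is a dict: "time_s": time; "joints": joint angles; "qd": joint speeds; "effort": joint torques, N m; "position": TCP position; "ee_rot": TCP orientation; "wrist_force": force on the tool from outside, world axes, zero at the start; "wrist_torque": the same for the moment, N m; "opening": finger opening in m.
Only numpy, scipy, OpenCV 4.12 (cv2) and the standard library are available. Lean on these libraries where they do the work, as an engineer would, in place of code of your own. Each camera call takes 0.05 s, during which the arm holds its last target.

## Task

The spent coffee has been knocked out and the portafilter is wanted for the next shot. Push the open knock drawer fully home, until it drops into its catch; then grip the portafilter by its neck, lift it straight off its rest to about 10 cm above where it lay, keeping it level all the way, and hold it there level and still for a second or two: finish while you are still holding it up. Leave everything else where it stands.

Things in the scene. Friction and masses are not known exactly. Their poses are not given: they have to be found in the camera images.
- drawer (a joint): opening of the knock drawer in m: 0 = fully home in its catch, against a hard stop; grows as it slides out (at most 0.12); starts at 0.05 to 0.10. It takes about 1 N to slide and up to about 8 N to push over the spring catch, met 12 to 5 mm before home; nearer than 4 mm the catch draws it home and keeps it there.
- drawer_lip (a point): middle of the outer edge of a small lip (120 mm long, 8 mm thick, 10 mm out) near the top of the aluminium drawer front; 88 mm above the table, moves with the drawer. x axis: level, the way the drawer is pushed shut; y along the front; z up. The front is a flat plate 194 mm wide, 8 to 96 mm above the table. Nothing stands before it.
- knock_unit: knock drawer unit: dark steel case 200 mm wide, 240 mm deep, 103 mm high with a rubber mat on top, fixed to the table on the left or the right (it varies). Origin on the table under the middle of the closed drawer's front face; x axis into the case. A tamper and an espresso cup stand on top, 105 mm or more behind the front.
- portafilter_neck (a point): centre of the portafilter's neck, the place to grip: flat-sided steel bar, 18 mm wide (y), 20 mm high, 48 mm long; 60 mm above the table at the start. x axis: to the bowl; z up when level. Bowl: steel, 70 mm across, 44 mm high, centred 54 mm along +x, rim 16 mm above this point. Handle: black, 26 mm thick, from 30 to 148 mm along -x. Loose, 0.3 to 0.6 kg, balances within 15 mm of here.
- portafilter_bowl (a point): centre of the portafilter's bowl, half-way up (54 mm along the neck's x axis, 6 mm below its centre line).
- rest: black rest under the portafilter, fixed on the other side from the knock drawer: base plate 200 x 85 x 8 mm; block under the bowl with side lips 44 mm high, 82 mm apart outside, 37 to 71 mm along +x; fork 59 mm high under the handle, 67 to 83 mm along -x. Open under the neck down to the plate. Origin on the table below the neck, x axis as the portafilter's, which lifts straight up.
- tamper: steel tamper standing on the knock drawer unit, 56 mm across, 81 mm high; origin at the centre of its underside. Bystander.
- espresso_cup: white espresso cup on the knock drawer unit, 62 mm across, 55 mm high; origin at its underside. Bystander.
- black_mug: black mug, 76 mm across, 80 mm high, beside the rest; origin at its underside. Bystander.
- dosing_cup: small steel dosing cup, 58 mm across, 55 mm high, beside the rest; origin at its underside. Bystander.
- milk_jug: steel milk jug, 92 mm across, 95 mm high, beyond the bowl end of the rest; origin at its underside. Bystander.
- sugar_jar: glass sugar jar, 84 mm across, 120 mm high, on the far left of the table; origin at its underside. Bystander.
- syrup_bottle: amber syrup bottle, 72 mm across, 190 mm high, on the far right of the table; origin at its underside. Bystander.
There are look-alikes about, which are no part of the job. What is shaped like the rest but yellow is not meant.

How it is judged:
By the outcome, as a careful person would: the job done as asked, in the order asked, and still so for the second after the job is handed in, while the arm keeps its last pose, push and grip.
It also fails if it takes over 56 s, if anything falls off the work surface, if the arm or the gripper's body presses on something with over 40 N, if the wrist force passes 120 N, or if a joint passes its speed limit or range.

## Working session

There is one attempt and no reset: what is moved stays moved. The work goes in short steps, each a Python script; the robot and the scene stay as the last script left them, time stands still between calls to the robot, and variables do not carry over. Pictures are saved under pics/ and viewed, and the job is handed in when it is done.

```bash
mkdir -p pics; ls; cat > h.py <<'E'
import numpy as np, cv2
from bench import env, move_gripper, kin, snapshot, camera_info
from scipy.spatial.transform import Rotation as R
def snap(name,fn):
    ci=camera_info(name); p,d=snapshot(name)
    cv2.imwrite(f'pics/{fn}.png',cv2.cvtColor(p,cv2.COLOR_RGB2BGR)); np.savez(f'pics/{fn}.npz',p=p,d=d,**{k:np.array(ci[k],float) for k in('mtx','rvec','tvec')})
    return p,d
def load(fn): return np.load(f'pics/{fn}.npz')
def cloud(fn):
    z=load(fn); d=z['d']; K=z['mtx']; h,w=d.shape
    u,v=np.meshgrid(np.arange(w),np.arange(h))
    c=np.stack([(u-K[0,2])/K[0,0]*d,(v-K[1,2])/K[1,1]*d,d],-1)
    Rm=cv2.Rodrigues(z['rvec'])[0]
    P=(c-z['tvec'].ravel())@Rm
    P[d==0]=np.nan
    return P
E
python3 - <<'E'
from h import *
for n in('scene','top'):
    snap(n,n+'0'); im=cv2.imread(f'pics/{n}0.png'); cv2.imwrite(f'pics/{n}0b.png',cv2.resize(im,(800,600),interpolation=cv2.INTER_CUBIC))
print(env.observe())
E
```

```text
pics
{'time_s': 0.1, 'joints': array([1.03867870e+00, 3.78010655e-01, 7.97578666e-02, 1.27437196e+00,
       2.53143189e-06, 1.46048906e+00]), 'qd': array([ 8.31009058e-04, -9.32729350e-04,  1.80280955e-03, -1.09259369e-03,
       -7.95780461e-04,  7.79475668e-05]), 'effort': array([ 8.87453043e-04, -4.64692354e+01,  2.70583266e+01,  1.19816075e-02,
       -9.93356957e-05,  1.44426406e-05]), 'position': array([0.23511488, 0.52410079, 0.23044186]), 'ee_rot': array([ 2.09345022e-01,  9.77841411e-01, -8.67050734e-04, -2.89832536e-04]), 'wrist_force': array([-0.30361486,  0.41601949,  0.02107869]), 'wrist_torque': array([ 0.00904899, -0.02176751, -0.040283  ]), 'opening': 0.08507079233834348}
```

View pics/scene0b.png

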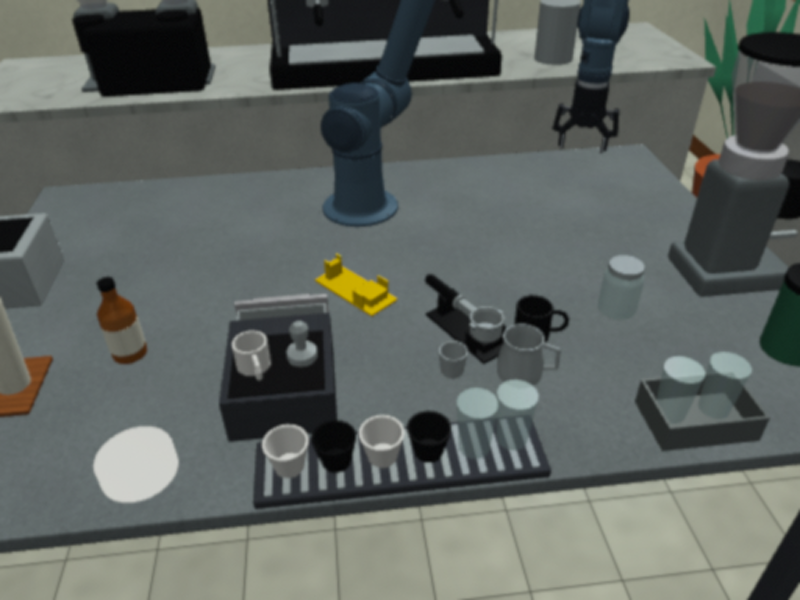

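View pics/top0b.png

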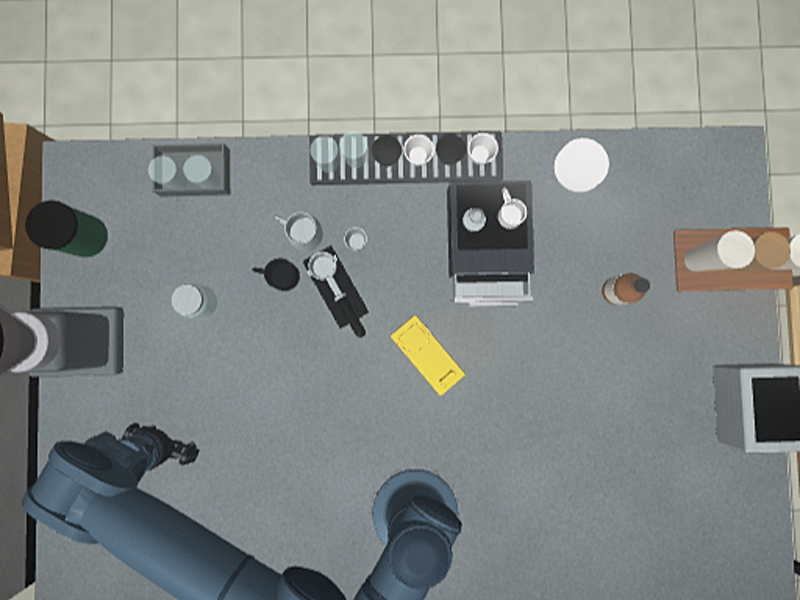

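Both pictures show the knock unit on the right, with its open drawer facing the robot (top view, front at about (492,290)). The portafilter lies on the black rest at (338,290), bowl at (322,265) and handle end at (360,330). The yellow rest-like plate at (428,355) is empty, so it is the look-alike. Next I'll crop and measure.

```bash
python3 - <<'E'
from h import *
P=cloud('top0'); im=cv2.imread('pics/top0.png')
# crop in 512x384 coords
c=im[130:230,150:350]; cv2.imwrite('pics/crop0.png',cv2.resize(c,(800,400),interpolation=cv2.INTER_CUBIC))
d=load('top0')['d']; print((d==0).mean(), np.nanmedian(P[240:250,200:230,2]))
for (u,v) in [(205,170),(207,169),(216,182),(213,178),(229,209),(225,200),(315,180),(315,190),(315,175),(300,193),(335,193)]:
    print(u,v,P[v,u].round(4))
x,y,z=P[...,0],P[...,1],P[...,2]
# drawer lip
m=(x>.3)&(x<.62)&(y<-.05)&(y>-.35)&(z>.07)&(z<.115)
Q=P[m]; print(len(Q),Q.min(0),Q.max(0))
for v in range(170,200,1):
    row=P[v,285:345]; r=row[(row[:,2]>.04)&(row[:,2]<.13)]
    if len(r): print(v,len(r),r[0].round(3),r[len(r)//2].round(3),r[-1].round(3))
E
```

```text
0.0038197835286458335 0.0004535699282884709
205 170 [0.6263 0.2224 0.0339]
207 169 [0.6295 0.2139 0.0388]
216 182 [0.5754 0.1776 0.0595]
213 178 [0.5902 0.1878 0.0713]
229 209 [0.4691 0.128  0.0788]
225 200 [0.5042 0.1431 0.0715]
315 180 [ 0.5782 -0.2153  0.0117]
315 190 [ 0.5328 -0.2004  0.0994]
315 175 [ 0.5926 -0.2068  0.0711]
300 193 [ 0.5228 -0.1431  0.0992]
335 193 [ 0.5244 -0.2949  0.0055]
901 [ 0.51476857 -0.30279264  0.0700043 ] [ 0.61981471 -0.10355408  0.11051318]
170 54 [ 0.616 -0.104  0.057] [ 0.609 -0.203  0.098] [ 0.607 -0.302  0.101]
171 53 [ 0.612 -0.104  0.059] [ 0.605 -0.203  0.101] [ 0.602 -0.301  0.104]
172 54 [ 0.608 -0.104  0.057] [ 0.601 -0.203  0.098] [ 0.598 -0.3    0.106]
173 54 [ 0.604 -0.104  0.056] [ 0.598 -0.203  0.098] [ 0.595 -0.301  0.102]
174 30 [ 0.601 -0.104  0.052] [ 0.594 -0.156  0.103] [ 0.594 -0.303  0.076]
175 51 [ 0.596 -0.103  0.058] [ 0.593 -0.199  0.069] [ 0.59  -0.294  0.079]
176 49 [ 0.593 -0.112  0.048] [ 0.588 -0.201  0.082] [ 0.586 -0.293  0.083]
177 49 [ 0.589 -0.111  0.053] [ 0.584 -0.202  0.078] [ 0.582 -0.295  0.074]
178 49 [ 0.5
[... 648 characters left out ...]
47 -0.292  0.08 ]
187 5 [ 0.547 -0.111  0.083] [ 0.546 -0.292  0.043] [ 0.543 -0.292  0.081]
188 16 [ 0.546 -0.111  0.041] [ 0.54  -0.265  0.081] [ 0.539 -0.292  0.082]
189 50 [ 0.54  -0.111  0.08 ] [ 0.538 -0.208  0.075] [ 0.534 -0.3    0.096]
190 52 [ 0.536 -0.106  0.091] [ 0.533 -0.205  0.096] [ 0.531 -0.301  0.092]
191 53 [ 0.534 -0.106  0.049] [ 0.529 -0.201  0.096] [ 0.526 -0.298  0.103]
192 51 [ 0.531 -0.106  0.046] [ 0.525 -0.196  0.102] [ 0.524 -0.297  0.073]
193 43 [ 0.527 -0.107  0.042] [ 0.522 -0.182  0.09 ] [ 0.52  -0.262  0.095]
194 32 [ 0.519 -0.144  0.093] [ 0.517 -0.203  0.101] [ 0.517 -0.264  0.083]
195 10 [ 0.516 -0.144  0.092] [ 0.515 -0.163  0.092] [ 0.515 -0.179  0.086]
```

View pics/crop0.png

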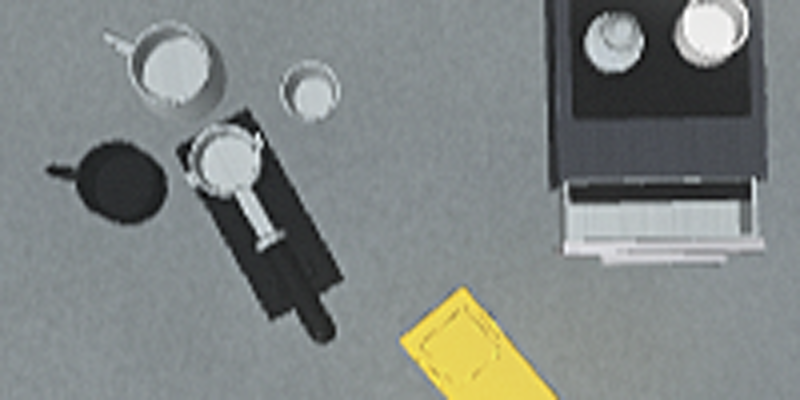

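```bash
cat >> h.py <<'E'
def pix2w(fn,u,v,z):
    q=load(fn); K=q['mtx']; Rm=cv2.Rodrigues(q['rvec'])[0]; C=-Rm.T@q['tvec'].ravel()
    r=Rm.T@np.linalg.inv(K)@np.array([u,v,1.]); return C+r*(z-C[2])/r[2]
E
python3 - <<'E'
from h import *
im=cv2.imread('pics/top0.png')
for n,(a,b,c,d) in {'dr':(170,200,282,347),'pf':(150,222,185,250)}.items():
    k=12 if n=='dr' else 8
    cv2.imwrite(f'pics/crop_{n}.png',cv2.resize(im[a:b,c:d],None,fx=k,fy=k,interpolation=cv2.INTER_NEAREST))
def p(u,v,z): print(u,v,z,pix2w('top0',u,v,z).round(4))
p(301,195.3,.092);p(331,195.3,.092);p(291,192.5,.096);p(341,192,.096)
p(288,117,.103);p(287.5,176,.103);p(341,174.5,.103);p(339,117,.103)
q=load('scene0'); print(q['mtx'],q['tvec'])
E
```

```text
301 195.3 0.092 [ 0.5143 -0.1475  0.092 ]
331 195.3 0.092 [ 0.5116 -0.2618  0.092 ]
291 192.5 0.096 [ 0.5256 -0.1093  0.096 ]
341 192 0.096 [ 0.523  -0.2996  0.096 ]
288 117 0.103 [ 0.8151 -0.1061  0.103 ]
287.5 176 0.103 [ 0.5882 -0.0973  0.103 ]
341 174.5 0.103 [ 0.5891 -0.3007  0.103 ]
339 117 0.103 [ 0.8108 -0.3019  0.103 ]
[[423.56307788   0.         248.65995657]
 [  0.         423.56307788 188.78697128]
 [  0.           0.           1.        ]] [-0.08443889 -0.2490703   1.87491061]
```

View pics/crop_dr.png

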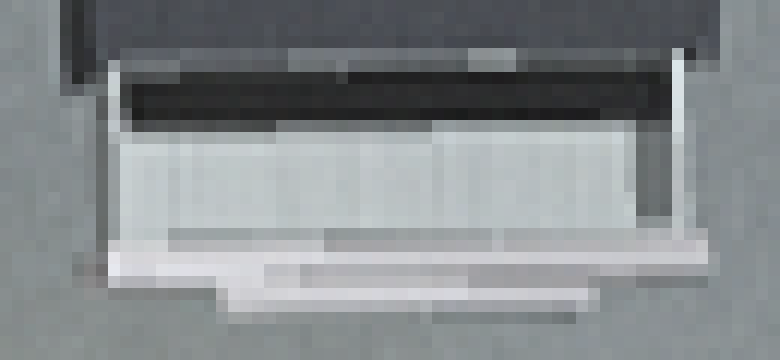

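View pics/crop_pf.png

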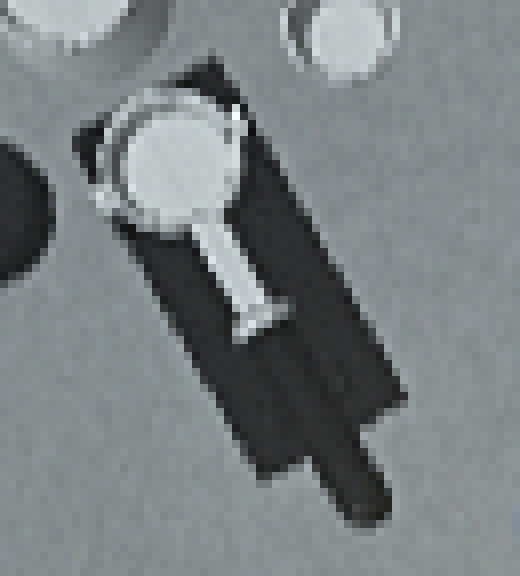

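```bash
cat >> h.py <<'E'
def qdown(j):
    y=np.array([np.cos(j),np.sin(j),0]); z=np.array([0,0,-1.]); x=np.cross(y,z)
    return R.from_matrix(np.stack([x,y,z],1)).as_quat()
def st(): 
    o=env.observe(); print('t',round(o['time_s'],2),'pos',o['position'].round(4),'F',o['wrist_force'].round(2),'open',round(o['opening'],4),'q',np.round(o['joints'],2))
    return o
E
python3 - <<'E'
from h import *
yaw=np.deg2rad(-1.4); ux=np.array([np.cos(yaw),np.sin(yaw),0])
lip=np.array([.512,-.2045,.065])
best=None
for j in (yaw+np.pi/2,yaw-np.pi/2):
    q=qdown(j); s=kin.inverse_kinematics(lip-.06*ux+[0,0,.14],q); print(j,s)
    if s is not None and (best is None or abs(s[5])<abs(best[1][5])): best=(q,s)
q=best[0]
move_gripper(0.0,40)
env.reach(lip-.06*ux+[0,0,.14],q); st()
env.move_straight(lip-.06*ux,feed=.15); o=st()
r=env.move_straight(lip-.002*ux,feed=.06,force_limit=6); print(r); st()
E
```

```text
1.546361717266976 [-0.55025949  0.22648055 -0.19632849  1.14798729  0.         -0.52582488]
-1.5952309363228172 [-0.55025949  0.22648055 -0.19632849  1.14798729  0.          2.61576777]
t 3.55 pos [ 0.4523 -0.2025  0.205 ] F [-0.3  -0.15 -0.48] open 0.0001 q [-0.55  0.23 -0.2   1.15  0.   -0.53]
t 4.63 pos [ 0.4527 -0.2034  0.0658] F [-0.18  0.17 -0.5 ] open 0.0 q [-0.55  0.34 -0.43  0.8   0.   -0.53]
False
t 5.75 pos [ 0.5098 -0.2044  0.0649] F [ 0.05  1.01 -0.81] open 0.0002 q [-0.5   0.43 -0.29  0.85 -0.   -0.47]
```

```bash
python3 - <<'E'
from h import *
yaw=np.deg2rad(-1.4); ux=np.array([np.cos(yaw),np.sin(yaw),0])
lip=np.array([.512,-.2045,.065])
r=env.move_straight(lip+.085*ux,feed=.04,force_limit=20); print(r); st()
env.sleep(.3); st(); snap('top','top1'); 
im=cv2.imread('pics/top1.png'); cv2.imwrite('pics/top1c.png',cv2.resize(im[110:210,270:360],None,fx=6,fy=6,interpolation=cv2.INTER_CUBIC))
E
```

```text
True
t 7.03 pos [ 0.5563 -0.2048  0.0636] F [-0.15  0.39  0.9 ] open 0.0001 q [-0.46  0.52 -0.15  0.92 -0.   -0.43]
t 7.33 pos [ 0.5554 -0.2045  0.0632] F [ 1.55  0.04 -0.78] open -0.0001 q [-0.46  0.52 -0.15  0.91 -0.   -0.43]
```

View pics/top1c.png

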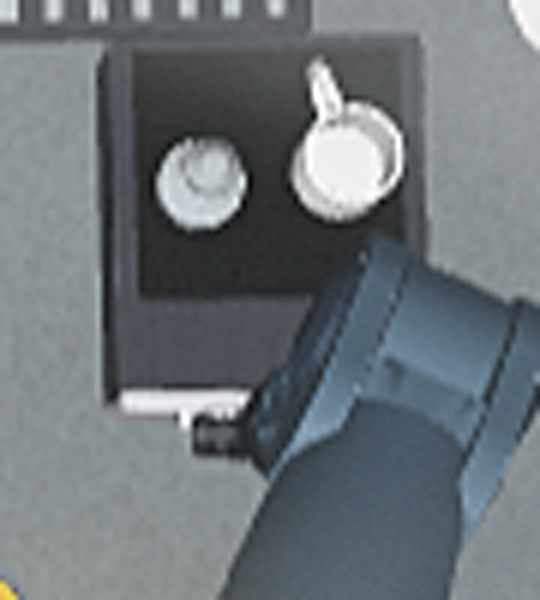

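```bash
python3 - <<'E'
from h import *
yaw=np.deg2rad(-1.4); ux=np.array([np.cos(yaw),np.sin(yaw),0])
o=st(); p=o['position']
r=env.move_straight([p[0]+.025,-.205,.065],feed=.025,force_limit=25); print(r); st()
env.sleep(.2); st()
env.move_straight([.48,-.204,.065],feed=.2); env.move_straight([.45,-.203,.2],feed=.3); st()
env.reach([.40,-.05,.25],qdown(np.pi/2-.1))
snap('top','top2'); st()
im=cv2.imread('pics/top2.png'); cv2.imwrite('pics/top2c.png',cv2.resize(im[110:210,270:360],None,fx=6,fy=6,interpolation=cv2.INTER_CUBIC))
E
```

```text
t 7.38 pos [ 0.5553 -0.2045  0.0632] F [-0.67  0.13  0.08] open -0.0003 q [-0.46  0.52 -0.15  0.91 -0.   -0.43]
True
t 7.89 pos [ 0.5559 -0.2041  0.0626] F [ 0.96 -0.07 -0.38] open 0.0 q [-0.45  0.53 -0.13  0.94 -0.01 -0.43]
t 8.09 pos [ 0.5557 -0.2039  0.0622] F [ 0.69  0.11 -0.06] open -0.0001 q [-0.45  0.53 -0.13  0.93 -0.01 -0.43]
t 9.22 pos [ 0.4517 -0.2036  0.2008] F [ 0.35 -0.22  0.27] open -0.0 q [-0.54  0.25 -0.18  1.16 -0.01 -0.52]
t 9.98 pos [ 0.4004 -0.0508  0.249 ] F [ 0.15  0.4  -0.36] open 0.0002 q [-0.28  0.03 -0.31  1.23 -0.   -0.18]
```

View pics/top2c.png

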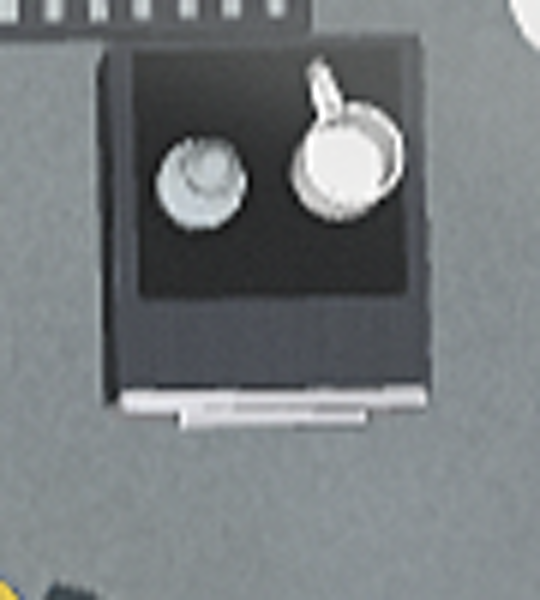

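```bash
python3 - <<'E'
from h import *
def p(u,v,z): print(u,v,z,pix2w('top2',u,v,z).round(4))
cx=lambda a:270+a/6-.4; cy=lambda a:110+a/6-.4
for a,b,z in [(272,428,.092),(272,409,.096),(272,389,.096),(272,389,.103),(272,36,.103),(200,232,.103),(350,222,.103)]: p(cx(a),cy(b),z)
P=cloud('top2')
for v in range(172,184): print(v,np.nanmean(P[v,303:327],0).round(4))
for v in range(113,121): print(v,np.nanmean(P[v,303:320],0).round(4))
im=cv2.imread('pics/top2.png'); cv2.imwrite('pics/top2d.png',cv2.resize(im[165:190,280:347],None,fx=11,fy=11,interpolation=cv2.INTER_NEAREST))
snap('scene','scene2');im=cv2.imread('pics/scene2.png');cv2.imwrite('pics/scene2b.png',cv2.resize(im,(800,600)))
E
```

```text
314.93333333333334 180.9333333333333 0.092 [ 0.5679 -0.2025  0.092 ]
314.93333333333334 177.76666666666668 0.096 [ 0.5796 -0.2023  0.096 ]
314.93333333333334 174.4333333333333 0.096 [ 0.5924 -0.2027  0.096 ]
314.93333333333334 174.4333333333333 0.103 [ 0.5917 -0.2016  0.103 ]
314.93333333333334 115.6 0.103 [ 0.8183 -0.2096  0.103 ]
302.93333333333334 148.26666666666665 0.103 [ 0.6929 -0.1594  0.103 ]
327.93333333333334 146.6 0.103 [ 0.6972 -0.255   0.103 ]
172 [ 0.6013 -0.2007  0.1007]
173 [ 0.5975 -0.2006  0.1   ]
174 [ 0.5941 -0.2001  0.0958]
175 [ 0.5901 -0.2008  0.0975]
176 [ 0.5863 -0.2007  0.0969]
177 [ 0.5826 -0.2008  0.0957]
178 [ 0.5791 -0.2011  0.0927]
179 [ 0.5753 -0.201   0.0924]
180 [ 0.576  -0.2098  0.0383]
181 [ 5.751e-01 -2.149e-01  4.000e-04]
182 [ 0.5711 -0.2147  0.0007]
183 [ 0.567  -0.2144  0.0012]
113 [ 0.8492 -0.2071  0.0215]
114 [ 0.8454 -0.2072  0.0201]
115 [ 0.8241 -0.1963  0.0902]
116 [ 0.8176 -0.1948  0.101 ]
117 [ 0.8137 -0.1946  0.101 ]
118 [ 0.809  -0.194   0.1044]
119 [ 0.8048 -0.1956  0.1053]
120 [ 0.8012 -0.1937  0.1046]
```

View pics/top2d.png

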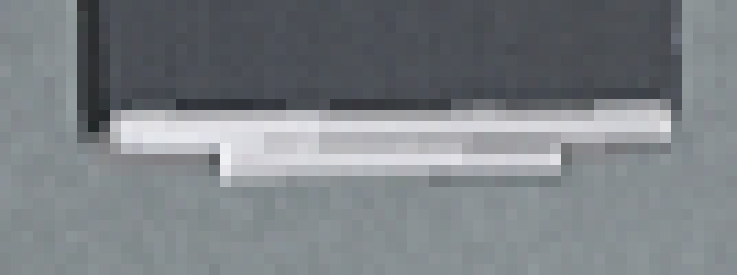

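```bash
python3 - <<'E'
from h import *
def w(a,b,z): return pix2w('top0',185+a/8-.5,150+b/8-.5,z)
c=[w(a,b,.008) for a,b in((212,58),(406,397),(263,480),(76,133))]
print(np.round(c,4)); m=np.mean(c,0); d1=c[0]-c[1];d2=c[3]-c[2]
print('plate',m,np.linalg.norm(d1),np.linalg.norm(d2),np.linalg.norm(c[0]-c[3]),np.degrees([np.arctan2(d[1],d[0]) for d in(d1,d2)]))
b=w(176,160,.076); h=w(368,525,.062); 
print('bowl',b,'hend',h,np.linalg.norm((b-h)[:2]),np.degrees(np.arctan2((b-h)[1],(b-h)[0])))
n1=w(208,225,.07); n2=w(258,317,.07); d=n1-n2; print('neck',n1,n2,np.degrees(np.arctan2(d[1],d[0])))
u=(b-h)[:2]/np.linalg.norm((b-h)[:2]); print('neck from bowl',b[:2]-.054*u,'from handle',h[:2]+.148*u)
for s,n in((b,'dose'),): pass
print('mug',w(5,210,.08),'dosing',w(345,30,.055))
E
```

```text
[[0.6824 0.2004 0.008 ]
 [0.5093 0.1063 0.008 ]
 [0.4696 0.1784 0.008 ]
 [0.6459 0.2693 0.008 ]]
plate [0.57678314 0.18861225 0.008     ] 0.19705813288884136 0.19842591467071868 0.07792272286485331 [28.53985416 27.2606482 ]
bowl [0.62323406 0.21185896 0.076     ] hend [0.44570336 0.12363701 0.062     ] 0.19824293809854937 26.424580165391394
neck [0.59200709 0.19756835 0.07      ] [0.54692188 0.17421439 0.07      ] 27.38397000721386
neck from bowl [0.57487593 0.18782792] from handle [0.57824046 0.18949988]
mug [0.60055908 0.29370429 0.08      ] dosing [0.68778135 0.13052052 0.055     ]
```

```bash
python3 - <<'E'
from h import *
n=np.array([.576,.1885,0]); y=np.deg2rad(27.4)
for j in (y+np.pi/2,y-np.pi/2):
    print(j,kin.inverse_kinematics(n+[0,0,.041],qdown(j)))
env.reach(n+[0,0,.2],qdown(y+np.pi/2)); move_gripper(.055,40)
env.sleep(.2); st()
ci=camera_info('wrist'); print(ci)
snap('wrist','w1')
im=cv2.imread('pics/w1.png'); cv2.imwrite('pics/w1b.png',cv2.resize(im,(800,600),interpolation=cv2.INTER_CUBIC))
E
```

```text
2.049016541841343 [ 0.21163587  0.55669079 -0.14658043  0.86752511  0.         -0.26658435]
-1.0925761117484503 [ 0.21163587  0.55669079 -0.14658043  0.86752511  0.          2.87500831]
t 11.95 pos [0.576  0.1885 0.2   ] F [-0.17 -0.33  1.45] open 0.0548 q [ 0.21  0.45  0.11  1.23 -0.   -0.27]
{'mtx': array([[297.31863964,   0.        , 251.08007875],
       [  0.        , 297.31863964, 191.15095314],
       [  0.        ,   0.        ,   1.        ]]), 'rvec': array([-1.5493918 , -2.54959012, -0.34314452]), 'tvec': array([ 0.09789234, -0.60238963,  0.19023388])}
```

View pics/w1b.png

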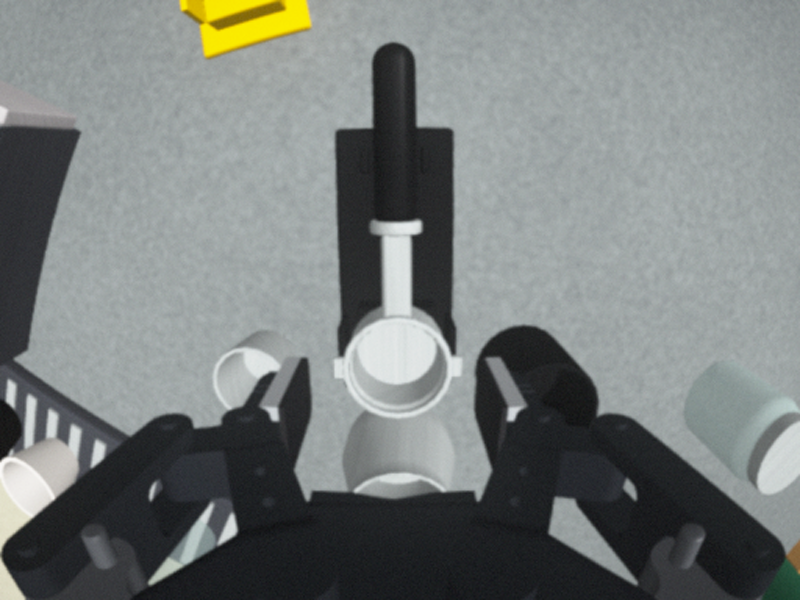

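The wrist picture shows the portafilter on its black rest, lined up with the jaws: handle end at (394,45), collar at (397,228), neck (397,235–315), bowl rim centre at (397,367). The dosing cup (255,365) and the mug (535,370) stand beside it.

```bash
cat >> h.py <<'E'
def fish(fn,u,v,z):
    q=load(fn); K=q['mtx']; Rm=cv2.Rodrigues(q['rvec'])[0]; C=-Rm.T@q['tvec'].ravel()
    x=(u-K[0,2])/K[0,0]; y=(v-K[1,2])/K[1,1]; t=np.hypot(x,y)
    r=Rm.T@np.array([x/t*np.sin(t),y/t*np.sin(t),np.cos(t)]); return C+r*(z-C[2])/r[2]
E
python3 - <<'E'
from h import *
f=lambda a,b,z: fish('w1',(a+.5)*.64-.5,(b+.5)*.64-.5,z)
b=f(397,367,.076); he=f(394,43,.060); hm=f(394.5,130,.073); n1=f(397,310,.07); n2=f(397,236,.07); cl=f(396,221,.07)
for k,v in dict(b=b,he=he,hm=hm,n1=n1,n2=n2,cl=cl).items(): print(k,v.round(4))
d=(b-he)[:2]; print(np.linalg.norm(d),np.degrees(np.arctan2(d[1],d[0]))); u=d/np.linalg.norm(d)
print('neck',b[:2]-.054*u, he[:2]+.148*u, n2[:2]+.024*u, 'plate')
c=[f(335,130,.008),f(452,128,.008)]; print(np.round(c,4), np.linalg.norm(c[0]-c[1]), np.mean(c,0))
P=[f(383,270,.07),f(411,270,.07)]; print('bar w',np.linalg.norm(P[0]-P[1]),np.mean(P,0))
E
```

```text
b [0.6189 0.214  0.076 ]
he [0.4427 0.1204 0.06  ]
hm [0.4925 0.1465 0.073 ]
n1 [0.5874 0.1976 0.07  ]
n2 [0.5471 0.1765 0.07  ]
cl [0.5394 0.1719 0.07  ]
0.19951307292339765 27.97356293941731
neck [0.57116526 0.18862297] [0.57336162 0.1897895 ] [0.5682572  0.18778222] plate
[[0.5058 0.106  0.008 ]
 [0.4661 0.1792 0.008 ]] 0.08325679358908437 [0.48595105 0.14262489 0.008     ]
bar w 0.016781550422764805 [0.56527216 0.1860218  0.07      ]
```

```bash
python3 - <<'E'
from h import *
n=np.array([.5738,.189,0]); q=qdown(np.deg2rad(27.7+90))
env.move_straight(n+[0,0,.11],orientation=q,feed=.15)
r=env.move_straight(n+[0,0,.041],feed=.08,force_limit=8); print(r); st()
snap('wrist','w2')
im=cv2.imread('pics/w2.png'); cv2.imwrite('pics/w2b.png',cv2.resize(im,(800,600),interpolation=cv2.INTER_CUBIC))
E
```

```text
False
t 13.76 pos [0.5744 0.1891 0.0416] F [ 0.29  0.55 -0.31] open 0.0546 q [ 0.21  0.55 -0.15  0.87 -0.   -0.27]
```

View pics/w2b.png

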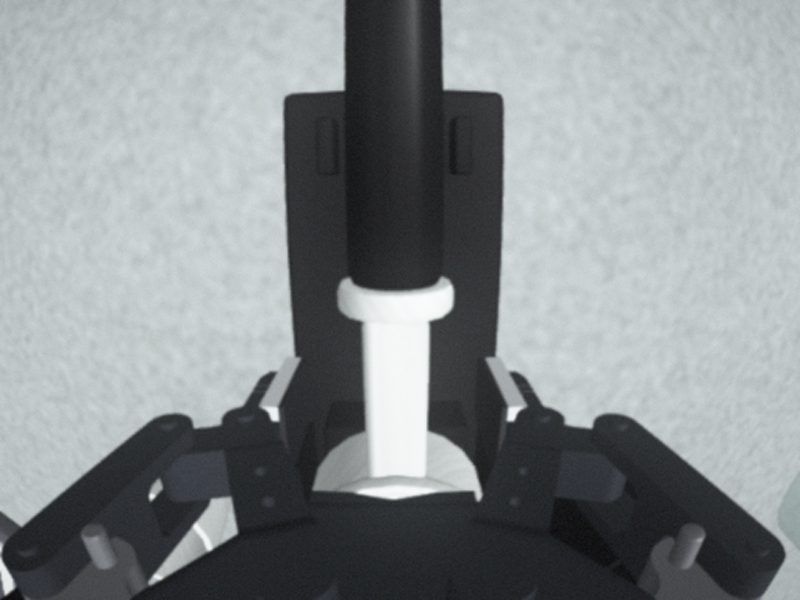

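The fingers straddle the neck: pads at (285,385) and (505,385), neck centred at x≈396. Now I'll grip and lift a little.

```bash
python3 - <<'E'
from h import *
move_gripper(0.0,80); o=st(); p=np.array(o['position'])
env.move_straight(p+[0,0,.02],feed=.04); env.sleep(.3); o=st(); print(o['wrist_torque'])
snap('wrist','w3')
im=cv2.imread('pics/w3.png'); cv2.imwrite('pics/w3b.png',cv2.resize(im,(800,600),interpolation=cv2.INTER_CUBIC))
E
```

```text
t 14.23 pos [0.5741 0.1892 0.0416] F [-1.21  0.27  4.1 ] open 0.0167 q [ 0.21  0.55 -0.15  0.87  0.   -0.27]
t 15.2 pos [0.5739 0.1892 0.0614] F [ 1.39 -0.13 -4.14] open 0.0169 q [ 0.21  0.53 -0.13  0.91 -0.   -0.27]
[-0.01630274  0.07883819 -0.01664617]
```

View pics/w3b.png

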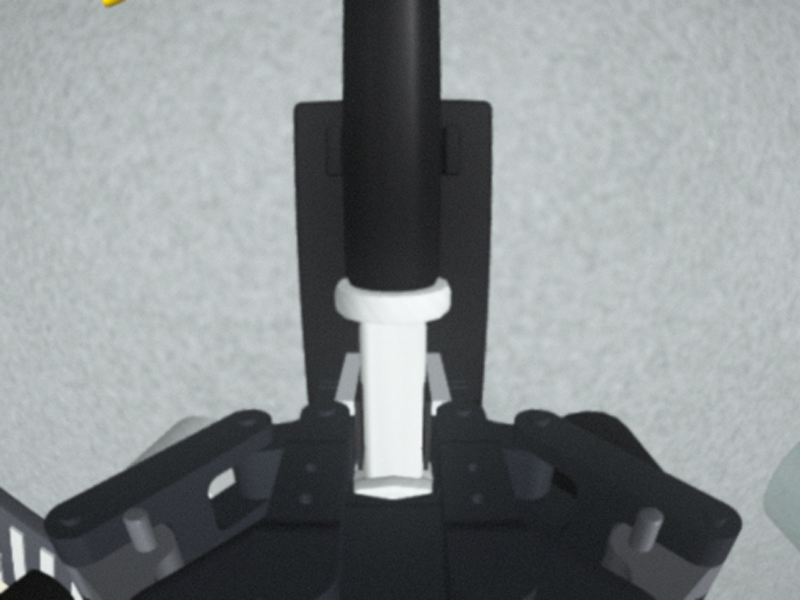

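The neck is held (opening 17 mm, weight about 4 N). The collar (393,298) and handle look the same as before the lift, so it is level. I'll lift to 10 cm.

```bash
python3 - <<'E'
from h import *
move_gripper(0.0,100)
env.move_straight([.5741,.1892,.1416],feed=.06,orientation=qdown(np.deg2rad(117.7))); env.sleep(1.2); o=st(); print(o['wrist_torque'],o['ee_rot'],qdown(np.deg2rad(117.7)))
snap('wrist','w4'); snap('scene','s4'); snap('top','t4')
a=cv2.imread('pics/w4.png'); s=cv2.imread('pics/s4.png')[130:300,100:420]
cv2.imwrite('pics/w4b.png',cv2.resize(a,(800,600),interpolation=cv2.INTER_CUBIC)); cv2.imwrite('pics/s4b.png',cv2.resize(s,(800,425),interpolation=cv2.INTER_CUBIC))
P=cloud('t4');print(np.nanmean(P[174:178,303:327].reshape(-1,3),0))
P=cloud('s4')
E
```

```text
t 18.15 pos [0.5741 0.1892 0.1416] F [-0.35 -0.16 -4.61] open 0.0163 q [ 0.21  0.47 -0.01  1.09 -0.   -0.27]
[-0.00231107  0.08298478  0.04318238] [-2.39368112e-01  9.70928889e-01 -2.25018636e-06  1.05423320e-05] [-0.23938084  0.97092575  0.          0.        ]
[ 0.58827558 -0.20059862  0.09656438]
```

View pics/w4b.png

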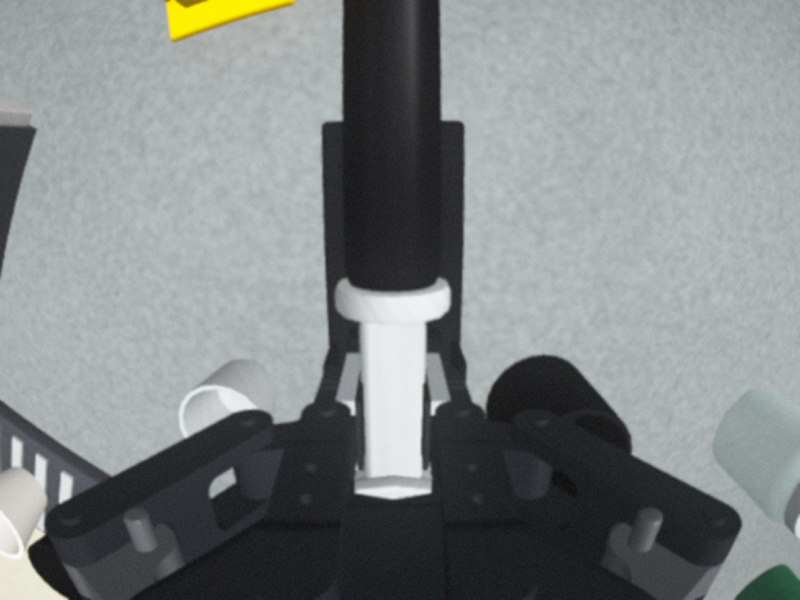

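View pics/s4b.png

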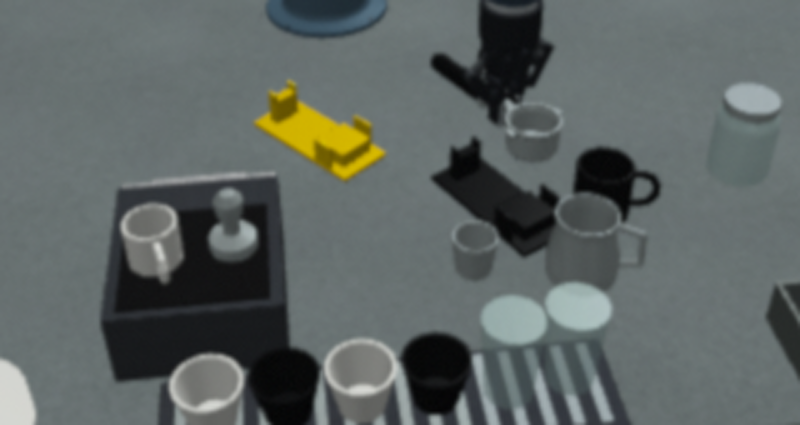

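The wrist view at the top matches the one at +20 mm, with the collar still at (393,298), so nothing has slipped or tipped. The scene crop shows the portafilter well clear of the rest, the drawer flush at (195,182), and the other things still standing. Handing in.

```bash
python3 - <<'E'
from h import *
env.sleep(1.0); st(); env.job_done(); st()
E
```

```text
t 19.3 pos [0.5741 0.1892 0.1416] F [ 0.43 -0.99 -4.8 ] open 0.0162 q [ 0.21  0.47 -0.01  1.09 -0.   -0.27]
the job is handed in; nothing more can be done
the job is handed in; nothing more can be done
```

I pushed the drawer home, then gripped the portafilter by its neck and lifted it 100 mm straight up. I held it still for over 2 s and handed the job in at about 19 s, still holding it.

- **Drawer:** two pushes, stopping at 20 N and 25 N, both ended at the same place, well above the 8 N the catch needs. The measured front face (x ≈ 0.580) agrees with the case's rear edge less its 240 mm depth (0.578). The top view shows no gap. I did not see the catch itself engage; that it is caught is inferred from these checks.
- **Portafilter:** the load was steady at about 4.6 N, with the tool vertical. The grip in the wrist picture was unchanged between +20 mm and +100 mm, so it stayed level without slipping.
- **Bystanders:** the last scene picture shows them all standing and apparently unmoved, judged by eye.
- **Disagreements:** the top and wrist cameras put the neck 3 to 5 mm apart along its length. I gripped between the two. The gripper opening read 16–17 mm on the 18 mm neck.

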